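Key in the weighing station's start-up sequence

TASK

Start up the weighing station from its cordless key boxes: lightly push down the round key with the fingertips, then the square key, then the long bar key, each all the way down, where it stays. Leave the key with the two small studs up, and only press: do not lift or shove the boxes, and leave the jar, label roll and tape measure where they stand.

Things in the scene. Friction and masses are not known exactly. Their poses are not given: they have to be found in the camera images.
- round_box: cordless key box with a round flat button 50 mm across: loose grey housing 88 x 88 mm, 35 mm high, about 0.55 to 0.95 kg, on rubber feet; its black key stands up in the middle of the lid. Origin at the centre of its underside, z up; the housing's sides run along x and y. Which box stands where changes.
- round_top (a point): centre of the top face of the round key: 53 mm above (up to 1 mm less at the start) the worktop while the key is up, 43 mm when it is fully down (the lid is at 35 mm)
- round_key (a joint): how far the round key is pushed down, in m: 0 up, 0.010 fully down on its stop. It moves straight down against a steady friction of at most 3 N and stays where it is left. The cap on it gives like rubber, about 1 mm per 3 N and at most 6 mm, and comes back when released (not counted in this value)
- square_box: cordless key box with a square button 44 x 44 mm: loose grey housing 88 x 88 mm, 35 mm high, about 0.55 to 0.95 kg, on rubber feet; its black key stands up in the middle of the lid. Origin at the centre of its underside, z up; the housing's sides run along x and y. Which box stands where changes.
- square_top (a point): centre of the top face of the square key: 53 mm above (up to 1 mm less at the start) the worktop while the key is up, 43 mm when it is fully down (the lid is at 35 mm)
- square_key (a joint): how far the square key is pushed down, in m: 0 up, 0.010 fully down on its stop. It moves straight down against a steady friction of at most 3 N and stays where it is left. The cap on it gives like rubber, about 1 mm per 3 N and at most 6 mm, and comes back when released (not counted in this value)
- bar_box: cordless key box with a long bar button 70 mm long (along its box's y) and 24 mm wide: loose grey housing 88 x 88 mm, 35 mm high, about 0.55 to 0.95 kg, on rubber feet; its black key stands up in the middle of the lid. Origin at the centre of its underside, z up; the housing's sides run along x and y. Which box stands where changes.
- bar_top (a point): centre of the top face of the bar key: 53 mm above (up to 1 mm less at the start) the worktop while the key is up, 43 mm when it is fully down (the lid is at 35 mm)
- bar_key (a joint): how far the bar key is pushed down, in m: 0 up, 0.010 fully down on its stop. It moves straight down against a steady friction of at most 3 N and stays where it is left. The cap on it gives like rubber, about 1 mm per 3 N and at most 6 mm, and comes back when released (not counted in this value)
- twin_box: cordless key box with a pair of small round studs, each 20 mm across, their centres 44 mm apart along the box's y, joined to one plunger (so bare housing lies between them): loose grey housing 88 x 88 mm, 35 mm high, about 0.55 to 0.95 kg, on rubber feet; its black key stands up in the middle of the lid. Origin at the centre of its underside, z up; the housing's sides run along x and y. Which box stands where changes.
- twin_top (a point): centre of the top face of the twin key (mid-way between the two studs): 53 mm above (up to 1 mm less at the start) the worktop while the key is up, 43 mm when it is fully down (the lid is at 35 mm)
- twin_key (a joint): how far the twin key is pushed down, in m: 0 up, 0.010 fully down on its stop. It moves straight down against a steady friction of at most 3 N and stays where it is left. The cap on it gives like rubber, about 1 mm per 3 N and at most 6 mm, and comes back when released (not counted in this value)
- jar: sample jar with white screw lid, 48 mm across, 66 mm high, standing loose behind the boxes; origin at the centre of its underside
- label_roll: roll of blank white labels, 69 mm across, 50 mm high, standing loose behind the boxes; origin at the centre of its underside
- tape_measure: blue tape measure, 36 x 74 mm, 63 mm high, standing loose at the right rear; origin at the centre of its underside
There are look-alikes about, which are no part of the job. What is shaped like the round_box but orange or yellow is not meant.

How it is judged (in metres and radians):
On the way, in this order (a step that is already met when the one before it is completed fails the run):
1. the round key is down (value of joint round_key above 0.006 m), for 0.1 s.
2. the square key is down (value of joint square_key above 0.006 m), for 0.1 s.
3. the bar key is down (value of joint bar_key above 0.006 m), for 0.1 s.
At the end, for the whole second after the job is handed in: The round, square and bar keys are each more than 6 mm down of their 10 mm travel, the twin-stud key is less than 4 mm down; every key box stands flat (within 0.1 rad), at rest and within 30 mm of where it began, and so do the jar, label roll and tape measure (within 30 mm) (value of joint each of round_key, square_key, bar_key above 0.006 m and value of joint twin_key below 0.004 m and distance of each of round_box, square_box, bar_box, twin_box, jar, label_roll, tape_measure from where it was at the start of the episode below 0.03 m and angle between each of round_box, square_box, bar_box, twin_box's own z axis and vertical below 0.1 rad and linear speed of each of round_box, square_box, bar_box, twin_box below 0.02 m/s); the robot touches nothing.
It fails at once if the square key is pushed down (more than 4 mm) before the round key is down, or the bar key before the square key is ((value of joint square_key above 0.004 m and value of joint round_key below 0.006 m) or (value of joint bar_key above 0.004 m and value of joint square_key below 0.006 m)).
It fails at once if the twin-stud key is pushed down more than 4 mm (value of joint twin_key above 0.004 m).
It fails at once if a key box is struck or pressed harder than 30 N (contact force between any of the fingers, the arm and round_box above 30 N or contact force between any of the fingers, the arm and square_box above 30 N or contact force between any of the fingers, the arm and bar_box above 30 N or contact force between any of the fingers, the arm and twin_box above 30 N).
It fails at once if a key box is lifted more than 10 mm, tipped more than 0.2 rad or shoved more than 30 mm (height (world z) of any of round_box, square_box, bar_box, twin_box above 0.01 m or angle between any of round_box, square_box, bar_box, twin_box's own z axis and vertical above 0.2 rad or distance of any of round_box, square_box, bar_box, twin_box from where it was at the start of the episode above 0.03 m).
It fails at once if the jar, label roll or tape measure is moved more than 30 mm (distance of any of jar, label_roll, tape_measure from where it was at the start of the episode above 0.03 m).
It also fails if it takes over 40 s, if anything falls off the work surface, if the arm or the gripper's body presses on something with over 40 N, if the wrist force passes 120 N, or if a joint passes its speed limit or range.

ROBOT

A 6-joint arm with a two-finger parallel gripper is mounted at the origin on a cart in front of the work surface, level with it; the furniture and walls round the work are solid. World frame = base frame: x ahead of the robot, y to its left, z up, the work surface at z = 0. Lengths are in m, angles in degrees, forces in N, time in s.
With the tool pointing down it reaches from about 0.3 to 0.75 m from the base axis. Payload 8.5 kg.
Tool frame: the origin (TCP) lies midway between the tips of the shut fingers; the grasp point (between the pads) lies 19 mm behind it (env.hold_point_z is the distance from the TCP to the grasp point, in m); z points along the fingers, y is the line along which they close (so a half turn about z gives the same grasp; the last joint's range is limited). The gripper opens to 85 mm and grips with 20 to 120 N. Pads are 22 mm wide; open, the fingers measure 114 mm over their backs; the gripper's body (76 mm by 85 mm) begins 54 mm behind the grasp point. The pads swing forward as they close: fully open they stand 13 mm farther back than shut.
Start: joints at [54.299, 21.807, 74.336, -0, 83.858, -12.336], TCP at [0.218, 0.505, 0.231] pointing down, gripper open.
Joint ranges: [-178.18, 178.18], [-50.72, 133.34], [12.68, 142.11], [-81.47, 261.47], [9.98, 163.14], [-165.26, 165.26]. Speed limits (degrees/s): [136.94, 136.94, 180, 180, 180, 180].

INTERFACE

Orientations are given as a 3x3 rotation matrix whose columns are the frame's x, y, z axes.
In Python, from rig import observe, get_image, camera_info, env gives the robot as it stands.
- The arm moves only by the tool drive_tool, never from a script. Its arguments are lists of equal length, an entry for each row: "offset": the shift along the tool's x, y, z in units of 40 mm (1.0 is 40 mm), a list of three; "turn": the turn, a rotation vector about the tool's x, y, z in units of 6 degrees (1.0 is 6 degrees), a list of three; "hand": the opening, from 0 (shut) to 1 (fully open). A call has exactly 10 rows; each row shifts and turns the commanded pose from where the row before left it, along the tool's axes as they then stand; what a row does not reach is not made up. A row lasts 1/8 s, in which the tool goes at most 62.5 mm and 10.7 degrees, less where a joint would pass 70% of its speed; a pose out of reach is approached as far as the arm can. A call is refused whole if a number of a shift passes 1 or a number of a turn 1, either way. A call with a gripper value outside its range is refused whole. The fingers move at their own pace and stop on an object; "newtons" is the grip in N (left out, the last holds). Time passes only in rows, so rows that do not move let the fingers close, or fill a call up. It gives the time, the measured TCP pose, the force, the opening and the grip force at its end, in the units of the state.
- observe(): the state, without advancing time (a new reading comes with each control period).
- get_image(name): name is "scene" or "top" or "wrist"; returns the picture (400x640x3 uint8, blue, green, red); there is no depth.
- camera_info(name): a dict with "fx", "fy", "cx", "cy" (pixels), "world_to_cam" (4x4, takes a point from world to camera coordinates). Camera axes: x right, y down, z forward; pixel columns grow to the right and rows downward; lengths in m; the calibration is good to about 2 mm. A picture is of the moment at which its call begins: read the wrist's pose just before it. camera_info takes no time and is no camera call; for the wrist camera it gives the pose at the moment of the call.
- env.close_job(): hands the job in; it is judged then, once.
The state is a dict: "time_s": time; "q": joint angles; "qvel": joint speeds; "joint_efforts": joint torques, N m; "position": TCP position; "tool_rot": TCP orientation; "ft_force": force on the tool from outside, world axes, zero at the start; "wrist_torque": the same for the moment, N m; "grip_width": finger opening in m; "gripper_force": force on a finger pad.
Only numpy, scipy, OpenCV 4.12 (cv2) and the standard library are available. Lean on these libraries where they do the work, as an engineer would, in place of code of your own. Each camera call takes 0.05 s, during which the arm holds its last target. There are 200 camera calls.

## Working session

There is one attempt and no reset: what is moved stays moved. The work goes in short steps, Python scripts to look and compute and a tool call to move; the robot and the scene stay as the last step left them, time stands still between calls to the robot, and variables do not carry over. Pictures are saved under pics/ and viewed, at most 10 in all, crops included, and the job is handed in when it is done.

Besides the shell and the picture viewer there is one more tool, called after "Request:" by a JSON object that holds its "method" and its "body", one argument or row to a line. drive_tool: Moves the arm, as the interface text tells. Its arguments: {"type":"object","properties":{"offset":{"type":"array"},"turn":{"type":"array"},"hand":{"type":"array"},"newtons":{"type":"number"}},"required":["offset","turn","hand"]}

```bash
mkdir -p pics; python3 - <<'E'
from rig import *
import cv2
for n in("top","scene"):
    cv2.imwrite(f"pics/{n}0.png",get_image(n)); c=camera_info(n); print(n,c)
s=observe();print(s["time_s"],s["position"],s["tool_rot"],s["grip_width"])
E
```

```text
top {'fx': 362.0262665382022, 'fy': 362.0262665382022, 'cx': 317.6268193623905, 'cy': 198.84373448206034, 'world_to_cam': array([[-0.02416589, -0.99913874, -0.03373103, -0.01606614],
       [-0.99639118,  0.02681821, -0.08053202,  0.5774532 ],
       [ 0.08136727,  0.03166317, -0.99618111,  0.85199967],
       [ 0.        ,  0.        ,  0.        ,  1.        ]])}
scene {'fx': 457.97805288095594, 'fy': 457.97805288095594, 'cx': 315.691091328618, 'cy': 201.79492490005075, 'world_to_cam': array([[ 0.73044949, -0.68291534,  0.00837702, -0.45477153],
       [-0.48756908, -0.53001675, -0.69380014,  0.30126778],
       [ 0.47824672,  0.50270158, -0.72011887,  0.93295142],
       [ 0.        ,  0.        ,  0.        ,  1.        ]])}
0.1 [0.21797355 0.50468787 0.23075688] [[-9.17994887e-01  3.96591483e-01 -7.62905990e-04]
 [ 3.96592123e-01  9.17994298e-01 -1.07575835e-03]
 [ 2.73706748e-04 -1.29010317e-03 -9.99999130e-01]] 0.08586221225291231
```

View pics/top0.png

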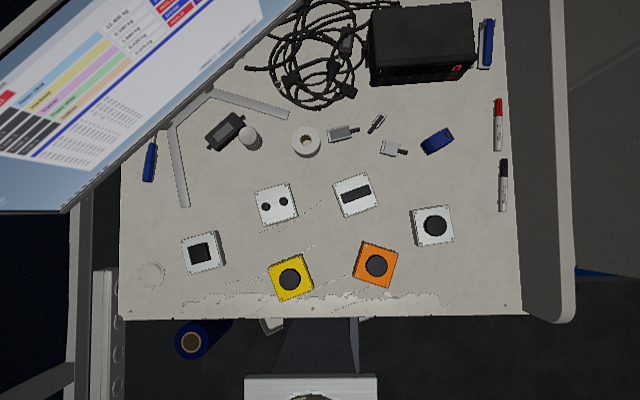

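View pics/scene0.png

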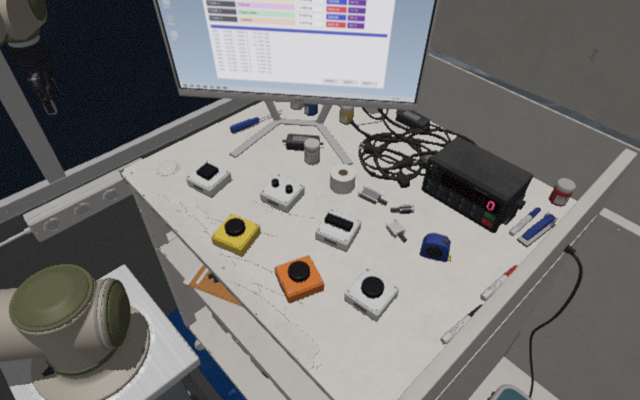

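Top view: the grey housings are round (435,226), square (201,252), bar (355,194) and twin studs (277,204). The round look-alikes are yellow (290,280) and orange (376,266). The round key meant is the grey one at (435,226), because the other two are coloured. Next I measure in both views and make one enlarged crop.

```bash
cat > h.py <<'E'
import numpy as np,cv2
from rig import *
def ray(c,uv):
    T=c["world_to_cam"];R=T[:3,:3];o=-R.T@T[:3,3]
    return o,R.T@np.array([(uv[0]-c["cx"])/c["fx"],(uv[1]-c["cy"])/c["fy"],1])
def plane(c,uv,z):
    o,d=ray(c,uv);return o+d*(z-o[2])/d[2]
def proj(c,p):
    q=c["world_to_cam"]@np.append(p,1);return np.array([q[0]/q[2]*c["fx"]+c["cx"],q[1]/q[2]*c["fy"]+c["cy"]])
def blob(im,g,r=22,thr=60):
    x,y=g;s=im[y-r:y+r,x-r:x+r].max(2)
    m=(s<thr).astype(np.uint8)
    n,l,st,ce=cv2.connectedComponentsWithStats(m)
    i=min([k for k in range(1,n) if st[k,4]>15],key=lambda k:np.hypot(*(ce[k]-r)))
    cnt=np.argwhere(l==i)[:,::-1].astype(np.float32)
    return ce[i]+[x-r,y-r],st[i,4],cnt+[x-r,y-r]
E
python3 - <<'E'
from h import *
t=cv2.imread("pics/top0.png");s=cv2.imread("pics/scene0.png");ct=camera_info("top");cs=camera_info("scene")
for n,g,gs in(("round",(435,226),(373,287)),("square",(201,252),(207,171)),("bar",(355,194),(341,222)),("studA",(266,206),(276,183)),("studB",(283,201),(289,188))):
    r=8 if "stud" in n else 22
    c,a,p=blob(t,g,r);P=np.array([plane(ct,q,.0525)[:2] for q in p]);w=cv2.minAreaRect(P.astype(np.float32)*1000)
    c2,a2,_=blob(s,gs,r)
    print(n,c.round(1),a,plane(ct,c,.0525).round(4),"rect",np.round(w[0]),np.round(w[1]),round(w[2]),"scene",c2.round(1),plane(cs,c2,.0525).round(4))
cv2.imwrite("pics/crop.png",np.hstack([cv2.resize(t[y-30:y+30,x-30:x+30],(260,260),interpolation=2) for x,y in((435,226),(201,252),(355,194))]))
print(ct["world_to_cam"][:3,:3].T@-ct["world_to_cam"][:3,3])
E
```

```text
round [434.8 225.3] 372 [ 0.5062 -0.2994  0.0525] rect [ 506. -300.] [50. 44.] 89 scene [372.2 286.9] [ 0.5018 -0.3059  0.0525]
square [199.  252.9] 365 [0.4555 0.2481 0.0525] rect [456. 248.] [42. 48.] 15 scene [207.  171.2] [0.4486 0.2424 0.0525]
bar [355.7 193.7] 279 [ 0.5842 -0.1207  0.0525] rect [ 584. -120.] [23. 69.] 19 scene [338.4 222. ] [ 0.5795 -0.1259  0.0525]
studA [265.4 206.3] 51 [0.5602 0.0912 0.0525] rect [560.  91.] [16. 17.] 89 scene [274.9 182.6] [0.5546 0.0848 0.0525]
studB [283.2 201. ] 49 [0.5716 0.0491 0.0525] rect [572.  49.] [19. 14.] 88 scene [288.5 188.8] [0.5655 0.0429 0.0525]
[ 0.50565613 -0.05851557  0.89470753]
```

View pics/crop.png

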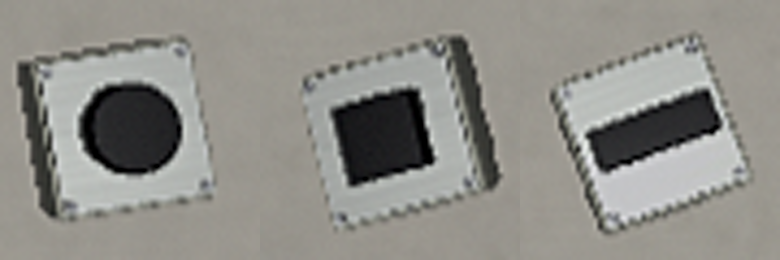

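The crop shows a round, a square and a bar key on grey housings, left to right, so the identification holds. Measured widths are about 50, 44 and 69x23 mm, as specified. Starting the move to the round key with the fingers shut.

Request:
{"method": "drive_tool", "body": {
  "offset": [
    [-0.73,-0.78,0],
    [-0.73,-0.78,0],
    [-0.73,-0.78,0],
    [-0.73,-0.78,0],
    [-0.73,-0.78,0],
    [-0.73,-0.78,0],
    [-0.73,-0.78,0],
    [-0.73,-0.78,0],
    [-0.73,-0.78,0],
    [-0.73,-0.78,0]
  ],
  "turn": [
    [0,0,0],
    [0,0,0],
    [0,0,0],
    [0,0,0],
    [0,0,0],
    [0,0,0],
    [0,0,0],
    [0,0,0],
    [0,0,0],
    [0,0,0]
  ],
  "hand": [0,0,0,0,0,0,0,0,0,0]
}}

```text
time_s: 1.35
position: [0.3625, 0.1013, 0.2312]
tool_rot: [[-0.918, 0.397, -0.0], [0.397, 0.918, 0.0], [0.0, -0.0, -1.0]]
ft_force: [0.4, 0.4, -0.5]
grip_width: 0.0003
gripper_force: 0.0
```

Request:
{"method": "drive_tool", "body": {
  "offset": [
    [-0.73,-0.78,0],
    [-0.73,-0.78,0],
    [-0.73,-0.78,0],
    [-0.73,-0.78,0],
    [-0.73,-0.78,0],
    [-0.73,-0.78,0.5],
    [-0.73,-0.78,0.5],
    [-0.73,-0.78,0.5],
    [-0.73,-0.78,0.5],
    [-0.73,-0.78,0.5]
  ],
  "turn": [
    [0,0,0],
    [0,0,0],
    [0,0,0],
    [0,0,0],
    [0,0,0],
    [0,0,0],
    [0,0,0],
    [0,0,0],
    [0,0,0],
    [0,0,0]
  ],
  "hand": [0,0,0,0,0,0,0,0,0,0]
}}

```text
time_s: 2.6
position: [0.507, -0.3008, 0.1302]
tool_rot: [[-0.918, 0.397, -0.001], [0.397, 0.918, 0.001], [0.001, 0.0, -1.0]]
ft_force: [0.4, -0.4, 0.6]
grip_width: 0.0001
gripper_force: 0.0
```

```bash
cat > st.py <<'E'
from h import *
import sys
def go(t):
    s=observe();R=s["tool_rot"];p=s["position"]
    print(round(s["time_s"],2),p.round(4),"F",np.round(s["ft_force"],2),"w",round(s["grip_width"],4),"q",np.round(s["q"],0),"y",R[:,1].round(3))
    print("units to go",(R.T@(np.array(t)-p)/.04).round(3))
go([float(a) for a in sys.argv[1:4]])
E
python3 st.py 0.505 -0.300 0.06
```

```text
2.6 [ 0.507  -0.3008  0.1302] F [ 0.41 -0.44  0.61] w 0.0001 q [ -42.   31.   77.    0.   72. -109.] y [0.397 0.918 0.   ]
units to go [ 5.200e-02 -1.000e-03  1.756e+00]
```

Request:
{"method": "drive_tool", "body": {
  "offset": [
    [0.05,0,0.6],
    [0,0,0.6],
    [0,0,0.4],
    [0,0,0.15],
    [0,0,0.08],
    [0,0,0.08],
    [0,0,0.08],
    [0,0,0.08],
    [0,0,0.08],
    [0,0,0.06]
  ],
  "turn": [
    [0,0,0],
    [0,0,0],
    [0,0,0],
    [0,0,0],
    [0,0,0],
    [0,0,0],
    [0,0,0],
    [0,0,0],
    [0,0,0],
    [0,0,0]
  ],
  "hand": [0,0,0,0,0,0,0,0,0,0]
}}

```text
time_s: 3.85
position: [0.5051, -0.2989, 0.0429]
tool_rot: [[-0.918, 0.397, 0.001], [0.397, 0.918, -0.0], [-0.001, -0.0, -1.0]]
ft_force: [0.9, -0.5, 3.1]
grip_width: 0.0001
gripper_force: 1.4
```

```bash
python3 st.py 0.505 -0.300 0.0415
```

```text
3.85 [ 0.5051 -0.2989  0.0429] F [ 0.92 -0.55  3.15] w 0.0001 q [ -42.   36.   83.    0.   61. -109.] y [ 0.397  0.918 -0.   ]
units to go [-0.009 -0.027  0.036]
```

Request:
{"method": "drive_tool", "body": {
  "offset": [
    [0,0,0.03],
    [0,0,0.02],
    [0,0,0],
    [0,0,0],
    [0,0,0],
    [0,0,0],
    [0,0,0],
    [0,0,0],
    [0,0,0],
    [0,0,0]
  ],
  "turn": [
    [0,0,0],
    [0,0,0],
    [0,0,0],
    [0,0,0],
    [0,0,0],
    [0,0,0],
    [0,0,0],
    [0,0,0],
    [0,0,0],
    [0,0,0]
  ],
  "hand": [0,0,0,0,0,0,0,0,0,0]
}}

```text
time_s: 5.1
position: [0.5051, -0.2989, 0.0413]
tool_rot: [[-0.918, 0.397, 0.001], [0.397, 0.918, -0.001], [-0.001, -0.0, -1.0]]
ft_force: [0.6, 0.6, 5.7]
grip_width: -0.0003
gripper_force: 2.5
```

The force went past 3 N, up to 5.7 N, with the tip below 43 mm, so the round key is on its stop. Retracting and moving to the square key.

Request:
{"method": "drive_tool", "body": {
  "offset": [
    [0,0,-0.3],
    [0,0,-0.7],
    [0,0,-1],
    [0.47,0.86,0],
    [0.47,0.86,0],
    [0.47,0.86,0],
    [0.47,0.86,0],
    [0.47,0.86,0],
    [0.47,0.86,0],
    [0.47,0.86,0]
  ],
  "turn": [
    [0,0,0],
    [0,0,0],
    [0,0,0],
    [0,0,0],
    [0,0,0],
    [0,0,0],
    [0,0,0],
    [0,0,0],
    [0,0,0],
    [0,0,0]
  ],
  "hand": [0,0,0,0,0,0,0,0,0,0]
}}

```text
time_s: 6.35
position: [0.4791, -0.0243, 0.1213]
tool_rot: [[-0.918, 0.397, -0.0], [0.397, 0.918, 0.0], [0.0, -0.0, -1.0]]
ft_force: [0.3, -0.6, 0.3]
grip_width: 0.0002
gripper_force: 0.0
```

Request:
{"method": "drive_tool", "body": {
  "offset": [
    [0.47,0.86,0],
    [0.47,0.86,0],
    [0.47,0.86,0],
    [0.47,0.86,0],
    [0.47,0.86,0],
    [0.47,0.86,0],
    [0.47,0.86,0],
    [0,0,0],
    [0,0,0],
    [0,0,0]
  ],
  "turn": [
    [0,0,0],
    [0,0,0],
    [0,0,0],
    [0,0,0],
    [0,0,0],
    [0,0,0],
    [0,0,0],
    [0,0,0],
    [0,0,0],
    [0,0,0]
  ],
  "hand": [0,0,0,0,0,0,0,0,0,0]
}}

```text
time_s: 7.6
position: [0.4544, 0.2468, 0.121]
tool_rot: [[-0.917, 0.398, -0.0], [0.398, 0.917, -0.0], [0.0, -0.0, -1.0]]
ft_force: [-0.5, 0.9, -0.2]
grip_width: 0.0002
gripper_force: 0.0
```

```bash
python3 st.py 0.456 0.2475 0.0415; python3 - <<'E'
from h import *
im=get_image("top");cv2.imwrite("pics/top1.png",im[80:330,120:520])
E
```

```text
7.6 [0.4544 0.2468 0.121 ] F [-0.47  0.87 -0.25] w 0.0002 q [ 15.  25.  89.  -0.  66. -51.] y [ 0.398  0.917 -0.   ]
units to go [-0.03   0.032  1.988]
```

View pics/top1.png

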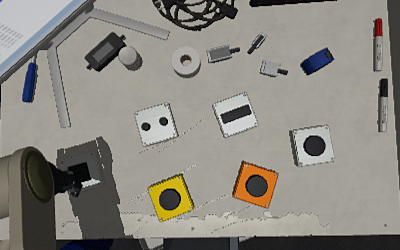

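The crop shows the round box at (312,146) unmoved with its key lower, and the tool above the square box at the left. Pressing the square key.

Request:
{"method": "drive_tool", "body": {
  "offset": [
    [-0.03,0.03,0.6],
    [0,0,0.6],
    [0,0,0.23],
    [0,0,0.1],
    [0,0,0.1],
    [0,0,0.1],
    [0,0,0.1],
    [0,0,0.1],
    [0,0,0.1],
    [0,0,0.08]
  ],
  "turn": [
    [0,0,0],
    [0,0,0],
    [0,0,0],
    [0,0,0],
    [0,0,0],
    [0,0,0],
    [0,0,0],
    [0,0,0],
    [0,0,0],
    [0,0,0]
  ],
  "hand": [0,0,0,0,0,0,0,0,0,0]
}}

```text
time_s: 8.9
position: [0.4563, 0.2484, 0.0372]
tool_rot: [[-0.918, 0.396, 0.001], [0.396, 0.918, 0.0], [-0.001, 0.001, -1.0]]
ft_force: [-3.7, -1.7, 17.0]
grip_width: 0.0
gripper_force: 8.4
```

Request:
{"method": "drive_tool", "body": {
  "offset": [
    [0,0,0.02],
    [0,0,0],
    [0,0,0],
    [0,0,0],
    [0,0,0],
    [0,0,0],
    [0,0,0],
    [0,0,0],
    [0,0,0],
    [0,0,0]
  ],
  "turn": [
    [0,0,0],
    [0,0,0],
    [0,0,0],
    [0,0,0],
    [0,0,0],
    [0,0,0],
    [0,0,0],
    [0,0,0],
    [0,0,0],
    [0,0,0]
  ],
  "hand": [0,0,0,0,0,0,0,0,0,0]
}}

```text
time_s: 10.15
position: [0.4563, 0.2484, 0.037]
tool_rot: [[-0.918, 0.396, 0.002], [0.396, 0.918, 0.0], [-0.002, 0.001, -1.0]]
ft_force: [-3.6, -2.4, 17.4]
grip_width: -0.0003
gripper_force: 8.7
```

Full stop reached at 17 N, which is deeper than I intended but under 30 N. Moving on to the bar key.

Request:
{"method": "drive_tool", "body": {
  "offset": [
    [0,0,-0.3],
    [0,0,-0.7],
    [0,0,-1],
    [0,0,-0.1],
    [-0.66,-0.72,0],
    [-0.66,-0.72,0],
    [-0.66,-0.72,0],
    [-0.66,-0.72,0],
    [-0.66,-0.72,0],
    [-0.66,-0.72,0]
  ],
  "turn": [
    [0,0,0],
    [0,0,0],
    [0,0,0],
    [0,0,0],
    [0,0,0],
    [0,0,0],
    [0,0,0],
    [0,0,0],
    [0,0,0],
    [0,0,0]
  ],
  "hand": [0,0,0,0,0,0,0,0,0,0]
}}

```text
time_s: 11.4
position: [0.5325, 0.0257, 0.1186]
tool_rot: [[-0.918, 0.397, -0.002], [0.397, 0.918, 0.0], [0.002, -0.0, -1.0]]
ft_force: [0.7, -0.1, 0.9]
grip_width: 0.0001
gripper_force: 0.0
```

Request:
{"method": "drive_tool", "body": {
  "offset": [
    [-0.66,-0.72,0],
    [-0.66,-0.72,0],
    [-0.66,-0.72,0],
    [-0.66,-0.72,0],
    [0,0,0],
    [0,0,0],
    [0,0,0],
    [0,0,0],
    [0,0,0],
    [0,0,0]
  ],
  "turn": [
    [0,0,0],
    [0,0,0],
    [0,0,0],
    [0,0,0],
    [0,0,0],
    [0,0,0],
    [0,0,0],
    [0,0,0],
    [0,0,0],
    [0,0,0]
  ],
  "hand": [0,0,0,0,0,0,0,0,0,0]
}}

```text
time_s: 12.65
position: [0.584, -0.1205, 0.1198]
tool_rot: [[-0.918, 0.396, 0.0], [0.396, 0.918, -0.0], [-0.0, -0.0, -1.0]]
ft_force: [-0.0, 0.6, 0.5]
grip_width: 0.0001
gripper_force: 0.0
```

```bash
python3 st.py 0.584 -0.120 0.0415; python3 - <<'E'
from h import *
a=get_image("wrist");c=camera_info("wrist");b=get_image("scene")
for p in((.584,-.12,.0525),(.5842+.011,-.1207-.033,.0525),(.5842-.011,-.1207+.033,.0525)):print(proj(c,np.array(p)).round())
cv2.imwrite("pics/w.png",np.vstack([a[::1],b[100:300]]))
E
```

```text
12.65 [ 0.584  -0.1205  0.1198] F [-0.04  0.65  0.54] w 0.0001 q [-23.  32.  76.  -0.  72. -90.] y [ 0.396  0.918 -0.   ]
units to go [0.006 0.013 1.958]
[321. 211.]
[287. 240.]
[356. 181.]
```

View pics/w.png

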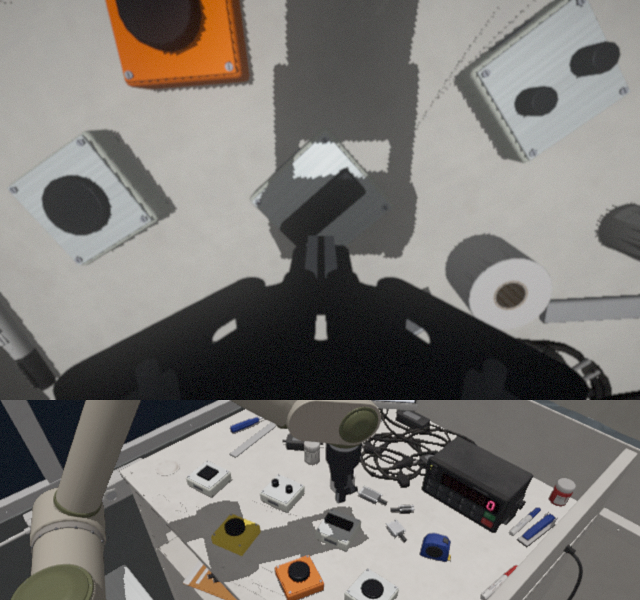

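Wrist view: the bar key is centred at about (322,205) against a predicted (321,211), so the tool is over it. Scene half: the square and round keys look down and the boxes are in place.

Request:
{"method": "drive_tool", "body": {
  "offset": [
    [0,0,0.6],
    [0,0,0.6],
    [0,0,0.2],
    [0,0,0.1],
    [0,0,0.1],
    [0,0,0.1],
    [0,0,0.1],
    [0,0,0.1],
    [0,0,0.06],
    [0,0,0.04]
  ],
  "turn": [
    [0,0,0],
    [0,0,0],
    [0,0,0],
    [0,0,0],
    [0,0,0],
    [0,0,0],
    [0,0,0],
    [0,0,0],
    [0,0,0],
    [0,0,0]
  ],
  "hand": [0,0,0,0,0,0,0,0,0,0]
}}

```text
time_s: 14.0
position: [0.5843, -0.1208, 0.0401]
tool_rot: [[-0.918, 0.397, 0.001], [0.397, 0.918, -0.0], [-0.001, 0.0, -1.0]]
ft_force: [-0.9, 1.1, 8.9]
grip_width: 0.0001
gripper_force: 4.2
```

Request:
{"method": "drive_tool", "body": {
  "offset": [
    [0,0,0.02],
    [0,0,0],
    [0,0,0],
    [0,0,0],
    [0,0,0],
    [0,0,0],
    [0,0,0],
    [0,0,0],
    [0,0,0],
    [0,0,0]
  ],
  "turn": [
    [0,0,0],
    [0,0,0],
    [0,0,0],
    [0,0,0],
    [0,0,0],
    [0,0,0],
    [0,0,0],
    [0,0,0],
    [0,0,0],
    [0,0,0]
  ],
  "hand": [0,0,0,0,0,0,0,0,0,0]
}}

```text
time_s: 15.25
position: [0.5843, -0.1208, 0.0398]
tool_rot: [[-0.918, 0.397, 0.001], [0.397, 0.918, -0.001], [-0.001, -0.0, -1.0]]
ft_force: [-0.7, -0.8, 9.2]
grip_width: 0.0003
gripper_force: 4.6
```

Bar key is on its stop at 9 N. Retracting clear.

Request:
{"method": "drive_tool", "body": {
  "offset": [
    [0,0,-0.3],
    [0,0,-0.7],
    [0,0,-1],
    [0,0,-1],
    [0.7,-0.3,-0.8],
    [0.7,-0.3,-0.5],
    [0.7,-0.3,0],
    [0.7,-0.3,0],
    [0,0,0],
    [0,0,0]
  ],
  "turn": [
    [0,0,0],
    [0,0,0],
    [0,0,0],
    [0,0,0],
    [0,0,0],
    [0,0,0],
    [0,0,0],
    [0,0,0],
    [0,0,0],
    [0,0,0]
  ],
  "hand": [0,0,0,0,0,0,0,0,0,0]
}}

```text
time_s: 16.5
position: [0.4626, -0.1205, 0.2111]
tool_rot: [[-0.918, 0.397, 0.0], [0.397, 0.918, -0.0], [-0.0, 0.0, -1.0]]
ft_force: [-0.3, -0.3, -0.1]
grip_width: -0.0003
gripper_force: 0.0
```

```bash
python3 - <<'E'
from h import *
b=get_image("scene");cv2.imwrite("pics/s2.png",cv2.resize(b[140:330,170:420],None,fx=3,fy=3))
E
```

```text
(no output)
```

View pics/s2.png

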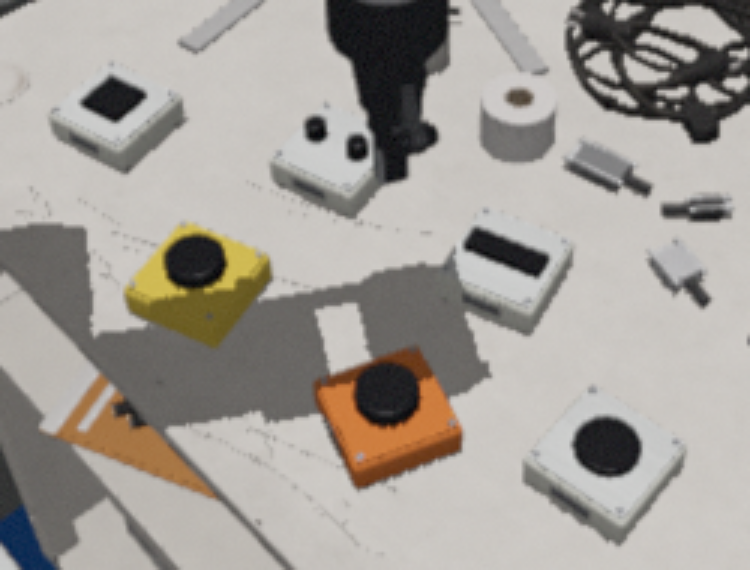

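The crop shows the square (113,98), bar (505,252) and round (607,445) keys sunk low. The twin studs (316,127) and (357,146) are still up, the boxes are in place and the arm is clear.

```bash
python3 -c "
from rig import env
print(env.close_job())"
```

```text
the job is handed in; nothing more can be done
None
```

I pressed the round, square and bar keys onto their stops in that order, with the highest force I read at 17 N. In the last picture the twin-stud key is still up and no box has visibly moved; the job is handed in, but it returned no verdict.

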